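# Shut the filter valve and show the strainer screen to the camera

### The job

On the white water filter box, turn the valve's bar handle clockwise until it lines up with the black marks on the ring around it; then pull the mesh strainer screen (not the solid blank beside it) out of its slot and show it to the inspection camera: mesh centred on the lens axis 15 cm in front of the lens, either face square to the lens, tab upward in the picture. Finish while still holding it there in the air, with the valve left on its marks and the solid blank, bottles and tin left where they are.

Things in the scene. Friction and masses are not known exactly. Their poses are not given: they have to be found in the camera images.
- filter_box: White plastic water filter box, fixed, 110 (x) x 290 (y) x 50 high mm, brass pipe stubs at both y ends. Origin: centre of its underside, z up. In its frame the valve's axis is at x 0, y +90 mm; two upright slots, 9 x 63 mm (long side along y), 40 mm deep, are at x 0, y -100 and -20 mm. Screen and blank stand in them, either in either slot. Box yaw within 17 degrees of 0.
- valve_grip (a point): Middle of the valve's black bar handle, on its upright axis, 87 mm above the table. Bar: 42 mm long (x), 14 mm thick (y), top 7 mm above this point; 44 mm disc under it, 23 mm below this point; z up. White dash on top at the -x end. Light friction (0.04 N m), stays where left. Starts 35 to 90 degrees short of the marks, turn clockwise seen from above; its stop is 50+ degrees past them.
- valve_ring: Flat white ring, fixed, 72 mm inside and 102 mm outside diameter, 4 mm high, around the valve on top of the box. Two black bar marks lie on its x axis, one at +x and one at -x: the valve is shut when the handle's x axis lies along this x axis, either way round. Origin: centre of the ring's underside; z up.
- screen: Strainer screen: grey frame 6 mm thick (x), 60 wide (y), 75 high (z) with an open steel wire mesh; on its top edge a flat tab 12 mm thick (x), 26 wide (y), 34 high: 109 mm in all. 40 to 90 g. Origin: centre of the bottom edge. Stands upright and loose in a slot of the filter box, 40 mm deep, 1.5 mm play each side, bottom edge 10 mm above the table, its axes parallel to the box's.
- screen_center (a point): Centre of the screen's mesh, 37.5 mm above the screen's bottom edge; same axes as the screen.
- blank: The blank: same grey frame and size as the screen, but a solid panel instead of mesh and a low round knob (22 mm diameter, 14 mm high) instead of the flat tab; 89 mm high in all. Stands in the other slot; leave it there. Origin: centre of the bottom edge.
- camera_head: Black inspection camera, 70 wide, 45 high mm, fixed on a thin stand 60 mm behind the lens (round foot, 90 mm); lens 300 mm above the table. Origin: middle of the lens front. x: viewing direction out of the lens, 30 degrees below level, roughly back towards the robot; z: up in its picture; y: sideways. The mesh centre belongs at x 150 mm, y 0, z 0 of this frame.
- spray_bottle: Clear spray bottle with white trigger head, 74 mm diameter, 237 mm high, standing loose; leave alone. Origin: centre of its underside.
- green_bottle: Green bottle with orange cap, 80 mm diameter, 230 mm high, standing loose; leave alone. Origin: centre of its underside.
- tin: Small tin, 60 mm diameter, 90 mm high, standing loose between robot and camera; leave alone. Origin: centre of its underside.

How it is judged:
By the outcome, as a careful person would: the job done as asked, in the order asked, and still so for the second after the job is handed in, while the arm keeps its last pose, push and grip.
It also fails if it takes over 45 s, if anything falls off the work surface, if the arm or the gripper's body presses on something with over 40 N, if the wrist force passes 120 N, or if a joint passes its speed limit or range.

### The arm

A 7-joint arm with a two-finger parallel gripper is mounted at the origin on the work surface. World frame = base frame: x ahead of the robot, y to its left, z up, the work surface at z = 0. Lengths are in m, angles in rad, forces in N, time in s.
With the tool pointing down it reaches from about 0.4 to 0.875 m from the base axis. Payload 19.3 kg.
Tool frame: the origin (TCP) lies midway between the tips of the shut fingers; the grasp point (between the pads) lies 19 mm behind it; z points along the fingers, y is the direction in which the jaws open and shut (so a half turn about z gives the same grasp; the last joint's range is limited). The gripper opens to 85 mm and grips with 20 to 120 N. Pads are 22 mm wide; open, the fingers measure 114 mm over their backs; the gripper's body (76 mm by 85 mm) begins 54 mm behind the grasp point. The pads swing forward as they close: fully open they stand 13 mm farther back than shut.
Start: joints at [-1.37, 0.521, -0.036, 1.599, 0.021, 1.021, -0.113], TCP at [0.167, 0.602, 0.231] pointing down, gripper open.
Joint ranges: [-2.91, 2.91], [-0.3, 2.13], [-1.5, 1.42], [0.17, 2.43], [-1.26, 4.41], [0.16, 1.93], [-2.52, 2.52]. Speed limits (rad/s): [1.89, 1.89, 2.39, 2.39, 3.01, 3.01, 3.01].

### API

Orientations are given as a unit quaternion [x, y, z, w].
In Python, from workcell import status, imaging, order, finder gives the robot as it stands.
- The arm moves only by the shell command python3 -m jog 'ROWS' [FORCE]. ROWS is JSON, a list of rows, each a list of 3 entries, a list of its own where there are three numbers: the closure in counts, from 0 (fully open) to 255 (shut), then the shift along the tool's x, y, z in units of 200 mm (1.0 is 200 mm), then the turn about the tool's z in units of 180 degrees (1.0 is 180 degrees). A call has 1 to 5 rows; each row is the pose to reach, as a shift and turn from the pose commanded when the call began, along the tool's axes at that moment, turning the shorter way round; what a row does not reach only later rows make up. A row lasts 1/8 s, in which the tool goes at most 62.5 mm and 10.7 degrees, less where a joint would pass 70% of its speed; a pose out of reach is approached as far as the arm can. A call with a number of a shift or a turn outside -1 to 1 is refused whole. A call with a gripper value outside its range is refused whole. The fingers move at their own pace and stop on an object; FORCE is the grip in N (left out, the last holds). Time passes only in rows, so rows that repeat a pose let the fingers close. It gives the time, the measured TCP pose, the force and the opening at its end, in the units of the state.
- status.get_obs(): the state, without advancing time (a new reading comes with each control period).
- imaging.camera(name): name is "scene" or "top"; returns the picture (384x512x3 uint8, blue, green, red); there is no depth.
- imaging.camera_model(name): a dict with "K" (3x3 intrinsics, pixels), "extrinsics" (4x4, takes a point from camera to world coordinates). Camera axes: x right, y up, looking along -z (the intrinsics and any distortion apply to the point x, -y, -z); pixel columns grow to the right and rows downward; lengths in m; the calibration is good to about 2 mm. A picture is of the moment at which its call begins. camera_model takes no time and is no camera call.
- order.finish_job(): hands the job in, once; it reports no verdict.
Trained networks look in the newest picture that a camera, given by its name, has taken for a name from the list of things; names that differ only in an ending like _2 or _b are one class to them, and where a whole thing is asked for, a point or a joint stands for the part that bears it (a point fixed in the world has none). Each returns a list of dicts, best first, with "confidence" (0 to 1); they miss things now and then, are a little off and sometimes report something else, mostly with a low value. They report only what shows in the picture. A call takes as long as a camera call.
- finder.cut_out(target, camera): "region" (384x512 bool, what is visible of it).
- finder.spot_point(target, camera): "location" ([x, y, z] in m, in world coordinates, good to about 4 mm: a listed point, or the origin of a listed thing).
The state is a dict: "t": time; "joint_positions": joint angles; "qvel": joint speeds; "joint_torque": joint torques, N m; "tool_pos": TCP position; "tool_rot": TCP orientation; "ft_force": force on the tool from outside, world axes, zero at the start; "moment": the same for the moment, N m; "opening": finger opening in m.
Only numpy, scipy, OpenCV 4.12 (cv2) and the standard library are available. Lean on these libraries where they do the work, as an engineer would, in place of code of your own. Each camera call takes 0.05 s, during which the arm holds its last target. There are 200 camera calls.

## Working session

There is one attempt and no reset: what is moved stays moved. The work goes in short steps, Python scripts to look and compute and a shell command to move; the robot and the scene stay as the last step left them, time stands still between calls to the robot, and variables do not carry over. Pictures are saved under pics/ and viewed, about 8 in all and at most 12, crops included, and the job is handed in when it is done.

```bash
mkdir -p pics; ls
python3 - <<'E'
from workcell import status, imaging, finder
import cv2, numpy as np
o=status.get_obs(); print(o)
for c in("scene","top"):
    im=imaging.camera(c); cv2.imwrite(f"pics/{c}0.png",im)
    m=imaging.camera_model(c); print(c,np.round(m["K"],1).tolist(),np.round(m["extrinsics"],3).tolist(),[k for k in m])
    for t in "filter_box valve_grip valve_ring screen screen_center blank camera_head spray_bottle green_bottle tin".split():
        r=finder.spot_point(t,c); print(t,[(np.round(x["location"],3).tolist(),round(x["confidence"],2)) for x in r[:3]])
a=cv2.imread("pics/scene0.png");b=cv2.imread("pics/top0.png")
E
```

```text
pics
{'t': 0.0, 'joint_positions': array([-1.37022998,  0.52201515, -0.03630354,  1.6000084 ,  0.02118483,
        1.02111741, -0.11278479]), 'qvel': array([-0.00109812,  0.00021735,  0.00036869,  0.00033889, -0.0015834 ,
       -0.00111493, -0.00040422]), 'joint_torque': array([-5.32435515e-04, -9.27083874e+01,  1.97979301e+00, -3.69957411e+01,
        1.78706681e-02,  7.65691133e-03,  3.89612950e-06]), 'tool_pos': array([0.167122  , 0.601882  , 0.23072516]), 'tool_rot': array([ 1.34981547e-01,  9.90847942e-01, -5.80730405e-04, -3.71816873e-05]), 'ft_force': array([ 0.50737542, -0.54548288, -0.00125155]), 'moment': array([0.00924848, 0.02938945, 0.04233865]), 'opening': 0.08535481075227865}
scene [[423.0, 0.0, 251.1], [0.0, 423.0, 195.7], [0.0, 0.0, 1.0]] [[-0.591, -0.539, 0.6, 1.248], [0.806, -0.405, 0.432, 0.537], [0.01, 0.739, 0.674, 0.972], [0.0, 0.0, 0.0, 1.0]] ['K', 'extrinsics']
filter_box [([0.554, 0.152, -0.0], 0.63)]
valve_grip [([0.535, 0.237, 0.088], 0.54)]
valve_ring [([0.528, 0.234, 0.049], 0.88)]
screen [([0.573, 0.048, 0.013], 0.51)]
screen_center [([0.568, 0.052, 0.
[... 284 characters left out ...]
p [[346.7, 0.0, 257.4], [0.0, 346.7, 190.2], [0.0, 0.0, 1.0]] [[-0.019, 0.997, -0.08, 0.491], [-1.0, -0.019, 0.002, 0.053], [0.001, 0.08, 0.997, 1.131], [0.0, 0.0, 0.0, 1.0]] ['K', 'extrinsics']
filter_box [([0.55, 0.151, -0.0], 0.92)]
valve_grip [([0.53, 0.232, 0.088], 0.65), ([0.675, -0.246, 0.295], 0.31)]
valve_ring [([0.526, 0.234, 0.05], 0.84)]
screen [([0.571, 0.052, 0.01], 0.63)]
screen_center [([0.677, -0.242, 0.296], 0.71), ([0.57, 0.048, 0.05], 0.67), ([0.574, 0.05, 0.009], 0.31)]
blank [([0.557, 0.132, 0.012], 0.49)]
camera_head [([0.672, -0.246, 0.3], 0.64)]
spray_bottle [([0.482, 0.405, 0.002], 0.94)]
green_bottle [([0.6, 0.359, 0.002], 0.9)]
tin [([0.378, -0.208, 0.002], 0.63)]
```

View pics/scene0.png

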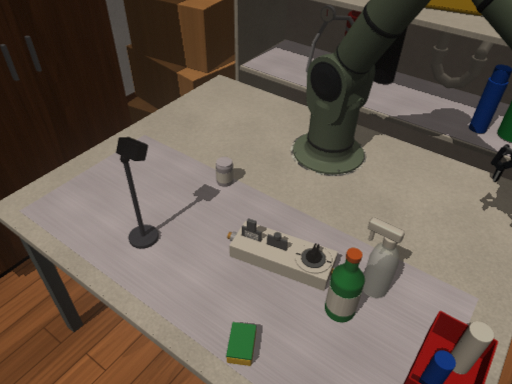

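View pics/top0.png

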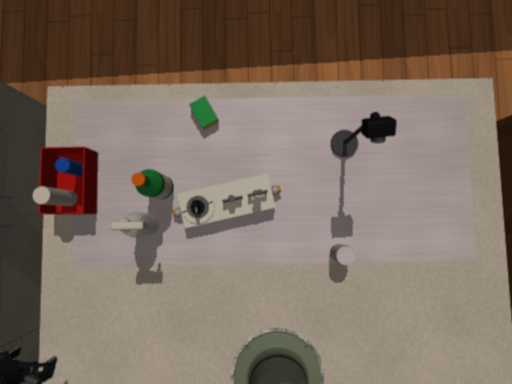

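The views agree (screen at the -y end slot, blank in the middle). Now closer crops for the yaw, marks, handle and camera head.

```bash
cat > h.py <<'E'
import numpy as np, cv2
from workcell import imaging
def ray(c,u,v):
    m=imaging.camera_model(c);K=np.array(m["K"]);E=np.array(m["extrinsics"])
    d=np.linalg.inv(K)@[u,v,1];d=E[:3,:3]@[d[0],-d[1],-d[2]];return E[:3,3],d
def atz(c,u,v,z):
    o,d=ray(c,u,v);return o+d*(z-o[2])/d[2]
def proj(c,p):
    m=imaging.camera_model(c);K=np.array(m["K"]);E=np.array(m["extrinsics"])
    q=E[:3,:3].T@(np.array(p)-E[:3,3]);q=K@[q[0],-q[1],-q[2]];return q[:2]/q[2]
E
python3 - <<'E'
import cv2,numpy as np
from h import *
t=cv2.imread("pics/top0.png");s=cv2.imread("pics/scene0.png")
def crop(im,x,y,w,h,W,H): return cv2.resize(im[y:y+h,x:x+w],(W,H),interpolation=cv2.INTER_CUBIC)
out=np.zeros((600,800,3),np.uint8)
out[:300,:400]=crop(t,174,182,60,45,400,300)   # valve, 6.67x
out[300:,:400]=crop(s,285,230,60,45,400,300)
out[:300,400:]=crop(t,325,100,80,60,400,300)   # 5x
out[300:,400:]=crop(s,100,125,80,60,400,300)
cv2.imwrite("pics/c1.png",cv2.convertScaleAbs(out,alpha=1.3,beta=20))
E
```

```text
(no output)
```

View pics/c1.png

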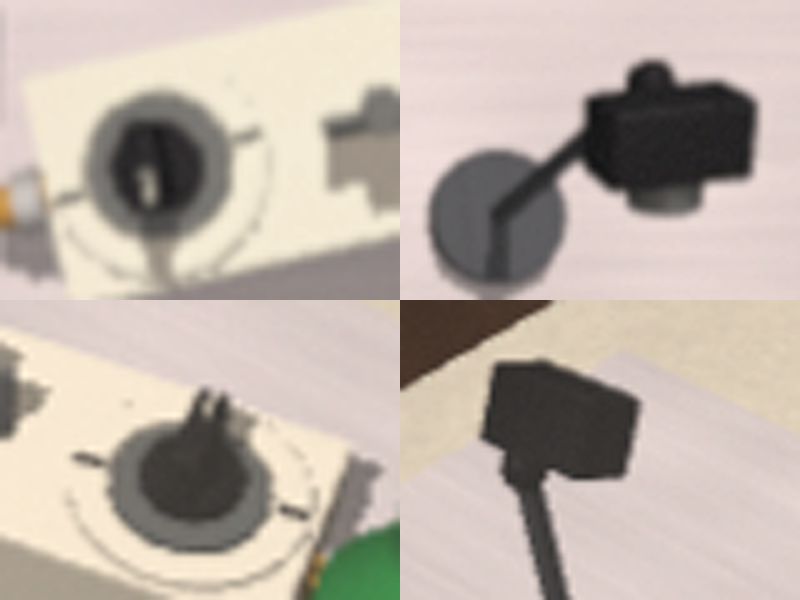

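Top crop: the marks lie at crop (68,199) and (247,135), the dash runs (138,168)-(152,205), and the lens is at (665,207) with the foot at (497,218). Scene crop: marks at (88,460) and (293,512). Computing angles.

Run:
```python
from h import *
from workcell import finder
d=lambda a,b:(round(float(np.degrees(np.arctan2(*(b-a)[1::-1]))),1),round(float(np.linalg.norm((b-a)[:2])),4))
T=lambda x,y:(174+x/6.667-.0,182+y/6.667)
S=lambda x,y:(285+x/6.667,230+(y-300)/6.667)
a,b=atz("top",*T(68,199),.054),atz("top",*T(247,135),.054);print("ring top",d(a,b),(a+b)/2)
a,b=atz("scene",*S(88,460),.054),atz("scene",*S(293,512),.054);print("ring scene",d(b,a),(a+b)/2)
a,b=atz("top",*T(152,205),.094),atz("top",*T(138,168),.094);print("dash",d(a,b),a,b)
# box edges: top face long edges in top image
f=atz("top",325+97/5,100+218/5,0);l=atz("top",325+265/5,100+207/5,.3);print("foot",f,"lens",l,d(f,l))
f2=atz("scene",143,236.5,0);print("foot scene",f2,"proj lens scene",proj("scene",[.674,-.245,.3]))
for c in("scene","top"):
    imaging.camera(c)
    for n in("camera_head","valve_ring","valve_grip","screen","blank","screen_center"):
        r=finder.spot_point(n,c);print(c,n,[np.round(x["location"],4).tolist() for x in r[:1]])
    for n in("filter_box","camera_head","valve_grip"):
        r=finder.cut_out(n,c)
        if r:
            m=r[0]["region"].astype(np.uint8);q=cv2.minAreaRect(np.argwhere(m)[:,::-1].astype(np.float32));print(c,n,m.sum(),np.round(cv2.boxPoints(q),1).tolist())
```

```text
ring top (-71.4, 0.0881) [0.52917251 0.23725913 0.054     ]
ring scene (-71.9, 0.0869) [0.53258179 0.23941796 0.054     ]
dash (20.4, 0.0178) [0.51079319 0.23302552 0.094     ] [0.52746429 0.23920943 0.094     ]
foot [ 0.73144666 -0.24005577  0.        ] lens [ 0.67153563 -0.24416201  0.3       ] (-176.1, 0.0601)
foot scene [ 0.73144635 -0.24123882  0.        ] proj lens scene [139.84955466 147.70341902]
scene camera_head [[0.6756, -0.2434, 0.3014]]
scene valve_ring [[0.5265, 0.2372, 0.0497]]
scene valve_grip [[0.6054, 0.3597, 0.0015]]
scene screen [[0.5728, 0.0478, 0.0129]]
scene blank [[0.5555, 0.1307, 0.0085]]
scene screen_center [[0.5675, 0.0535, 0.0493]]
scene filter_box 3353 [[220.89999389648438, 254.0], [234.89999389648438, 214.39999389648438], [339.8999938964844, 251.39999389648438], [325.8999938964844, 291.1000061035156]]
scene camera_head 518 [[113.4000015258789, 151.39999389648438], [120.80000305175781, 133.6999969482422], [149.6999969482422, 145.8000030517578], [142.3000030517578, 163.5]]
scene valve_grip 214 [[306.0, 243.0], [321.0, 243.0], [321.0, 262.0], [306.0, 262.0]]
top camera_head [[0.6768, -0.2423, 0.3002]]
top valve_ring [[0.526, 0.234, 0.0536]]
top valve_grip [[0.5289, 0.2335, 0.0518]]
top screen [[0.5735, 0.0499, 0.0101]]
top blank [[0.5302, 0.2375, 0.0847]]
top screen_center []
top filter_box 2741 [[169.8000030517578, 195.3000030517578], [275.79998779296875, 171.3000030517578], [283.6000061035156, 206.0], [177.60000610351562, 230.0]]
top camera_head 764 [[362.0, 116.0], [396.0, 116.0], [396.0, 143.0], [362.0, 143.0]]
top valve_grip 137 [[191.0, 200.0], [203.0, 200.0], [203.0, 212.0], [191.0, 212.0]]
```

```bash
cat >> h.py <<'E'
from scipy.spatial.transform import Rotation as Ro
def plan(p,jaw=None,turn=None):
    "units from the present pose to world TCP p; jaw = world angle of tool y in deg"
    from workcell import status
    o=status.get_obs();R=Ro.from_quat(o["tool_rot"]).as_matrix()
    s=R.T@(np.array(p)-o["tool_pos"])/.2
    j=np.degrees(np.arctan2(R[1,1],R[0,1]))
    w=0 if jaw is None else -((jaw-j+180)%360-180)/180
    print("t",round(o["t"],2),"pos",np.round(o["tool_pos"],4),"jaw",round(j,2),"z",np.round(R[:,2],3),"j",np.round(o["joint_positions"],2),"F",np.round(o["ft_force"],1),"open",round(o["opening"],4))
    print("shift",np.round(s,3),"turn",round(w,4),"dist",round(np.linalg.norm(s)*.2,3))
E
python3 -m jog '[[0,[-0.9,-0.88,0],-0.194],[0,[-0.9,-0.88,0],-0.194],[0,[-0.9,-0.88,0],-0.194],[0,[-0.9,-0.88,0],-0.194],[0,[-0.9,-0.88,0],-0.194]]' 20
python3 -c "
from h import *
plan([.40,.26,.2],109.5);plan([.529,.236,.2],109.5)"
```

```text
t: 2.72
tool_pos: [0.2961, 0.3808, 0.2317]
tool_rot: [-0.166, 0.986, -0.0, 0.0]
ft_force: [0.5, 0.7, 1.2]
opening: 0.0856
t 2.73 pos [0.2961 0.3808 0.2317] jaw 109.11 z [ 0.001 -0.001 -1.   ] j [-0.92  0.3  -0.14  1.96  0.05  0.89  0.82] F [0.5 0.7 1.2] open 0.0856
shift [-0.293 -0.741  0.159] turn -0.0022 dist 0.162
t 2.73 pos [0.2961 0.3808 0.2317] jaw 109.11 z [ 0.001 -0.001 -1.   ] j [-0.92  0.3  -0.14  1.96  0.05  0.89  0.82] F [0.5 0.7 1.2] open 0.0856
shift [-0.863 -1.065  0.16 ] turn -0.0022 dist 0.276
```

```bash
python3 -m jog '[[0,[-0.86,-1,0.16],0],[0,[-0.86,-1,0.16],0],[0,[-0.86,-1,0.16],0],[0,[-0.86,-1,0.16],0],[0,[-0.86,-1,0.16],0]]' 20
python3 - <<'E'
from h import *
c="top";im=imaging.camera(c);im2=imaging.camera("scene")
plan([.529,.236,.068],109.5)
cv2.imwrite("pics/v.png",np.hstack([cv2.resize(im[150:270,140:260],(400,400),interpolation=2),cv2.resize(im2[170:310,240:380],(400,400),interpolation=2)]))
E
```

```text
t: 3.35
tool_pos: [0.5248, 0.2507, 0.1985]
tool_rot: [-0.166, 0.986, -0.001, 0.0]
ft_force: [-1.0, -0.2, 0.6]
opening: 0.0857
t 3.45 pos [0.523  0.2524 0.1987] jaw 109.29 z [-0. -0. -1.] j [-0.52  0.49 -0.05  1.75  0.03  0.9   1.33] F [-0.8  0.8  0.2] open 0.0855
shift [-0.001 -0.087  0.654] turn -0.0012 dist 0.132
```

View pics/v.png

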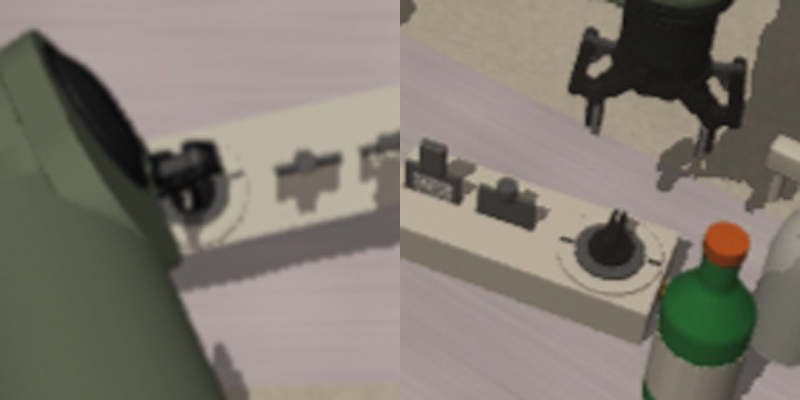

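The right panel shows the handle's axis about along the jaws' gap; the blank (knob) is in the middle slot and the mesh at the end. Descending.

```bash
python3 -m jog '[[0,[0,-0.085,0.2],0],[0,[0,-0.085,0.4],0],[0,[0,-0.085,0.6],0],[0,[0,-0.085,0.645],0],[0,[0,-0.085,0.645],0]]' 30
python3 -m jog '[[255,[0,0,0],0],[255,[0,0,0],0],[255,[0,0,0],0],[255,[0,0,0],0],[255,[0,0,0],0]]' 30
python3 -c "
from h import *
plan([.529,.236,.07],18.4)"
```

```text
t: 4.08
tool_pos: [0.5275, 0.238, 0.071]
tool_rot: [-0.169, 0.986, 0.0, -0.0]
ft_force: [0.1, -0.9, 1.1]
opening: 0.0854
t: 4.7
tool_pos: [0.5284, 0.2362, 0.0708]
tool_rot: [-0.168, 0.986, -0.0, 0.0]
ft_force: [-0.6, -3.2, 7.2]
opening: 0.0151
t 4.7 pos [0.5284 0.2362 0.0708] jaw 109.32 z [ 0.001 -0.    -1.   ] j [-0.49  0.66 -0.04  1.84  0.05  0.64  1.34] F [-0.6 -3.2  7.2] open 0.0151
shift [-0.002 -0.002  0.004] turn 0.5051 dist 0.001
```

```bash
python3 -m jog '[[255,[0,0,0],0.055],[255,[0,0,0],0.11],[255,[0,0,0],0.165],[255,[0,0,0],0.22],[255,[0,0,0],0.275]]'
python3 -m jog '[[255,[0,0,0],0.055],[255,[0,0,0],0.11],[255,[0,0,0],0.165],[255,[0,0,0],0.22],[255,[0,0,0],0.23]]'
python3 -c "
from h import *
plan([.529,.236,.07],18.4)"
```

```text
t: 5.32
tool_pos: [0.529, 0.2384, 0.0709]
tool_rot: [0.262, 0.965, 0.001, 0.001]
ft_force: [7.0, 8.1, -5.4]
opening: 0.0132
t: 5.95
tool_pos: [0.5306, 0.2398, 0.071]
tool_rot: [0.585, 0.811, 0.003, 0.002]
ft_force: [17.5, 14.4, -12.0]
opening: 0.0136
t 5.95 pos [0.5306 0.2398 0.071 ] jaw 18.4 z [ 0.006  0.003 -1.   ] j [-0.79  0.71  0.38  1.85 -0.41  0.65  0.16] F [ 17.5  14.4 -12. ] open 0.0136
shift [-0.016 -0.014  0.005] turn 0.0 dist 0.004
```

```bash
python3 -m jog '[[0,[0.016,0.014,0],0],[0,[0.016,0.014,0],0],[0,[0.016,0.014,0],0],[0,[0.016,0.014,-0.2],0],[0,[0.016,0.014,-0.5],0]]' 20
python3 -c "
from h import *
plan([.5475,.15,.22],-76);plan([.571,.05,.2],-77.5)"
```

```text
t: 6.58
tool_pos: [0.5286, 0.2401, 0.1704]
tool_rot: [0.584, 0.811, -0.002, -0.001]
ft_force: [0.2, 0.3, 0.5]
opening: 0.0852
t 6.58 pos [0.5286 0.2401 0.1704] jaw 18.48 z [-0.003 -0.002 -1.   ] j [-0.85  0.57  0.47  1.79 -0.33  0.86  0.09] F [0.2 0.3 0.5] open 0.0852
shift [-0.457 -0.054 -0.248] turn 0.5249 dist 0.105
t 6.58 pos [0.5286 0.2401 0.1704] jaw 18.48 z [-0.003 -0.002 -1.   ] j [-0.85  0.57  0.47  1.79 -0.33  0.86  0.09] F [0.2 0.3 0.5] open 0.0852
shift [-0.969 -0.101 -0.147] turn 0.5332 dist 0.197
```

```bash
python3 -m jog '[[0,[-0.2,-0.02,-0.15],0.055],[0,[-0.4,-0.04,-0.15],0.11],[0,[-0.6,-0.06,-0.15],0.165],[0,[-0.8,-0.08,-0.15],0.22],[0,[-0.97,-0.1,-0.15],0.275]]' 20
python3 -m jog '[[0,[0,0,0],0.055],[0,[0,0,0],0.11],[0,[0,0,0],0.165],[0,[0,0,0],0.22],[0,[0,0,0],0.258]]' 20
python3 - <<'E'
from h import *
from workcell import finder
im=imaging.camera("top");im2=imaging.camera("scene")
plan([.571,.05,.087],-77.5)
for n in("screen","blank"):
    for c in("scene","top"):
        r=finder.spot_point(n,c);print(c,n,[(np.round(x["location"],4).tolist(),round(x["confidence"],2)) for x in r[:1]])
cv2.imwrite("pics/w.png",np.hstack([cv2.resize(im[182:227,174:234],(400,300),interpolation=2),cv2.resize(im2[190:280,225:345],(400,300),interpolation=2)]))
E
```

```text
t: 7.2
tool_pos: [0.5721, 0.0488, 0.2005]
tool_rot: [0.872, 0.49, 0.0, -0.0]
ft_force: [0.7, 0.5, -0.0]
opening: 0.0856
t: 7.82
tool_pos: [0.5719, 0.0504, 0.2002]
tool_rot: [0.994, 0.107, -0.0, -0.0]
ft_force: [-0.1, -0.0, 0.4]
opening: 0.0855
t 7.92 pos [0.5718 0.0504 0.2001] jaw -77.54 z [-0.001 -0.    -1.   ] j [-0.8   0.67  0.94  1.8  -0.64  1.01 -0.95] F [-0.2 -0.2  0.3] open 0.0855
shift [-0.004  0.001  0.565] turn -0.0002 dist 0.113
scene screen [([0.5719, 0.0479, 0.0086], 0.55)]
top screen []
scene blank [([0.5563, 0.1313, 0.0097], 0.53)]
top blank []
```

View pics/w.png

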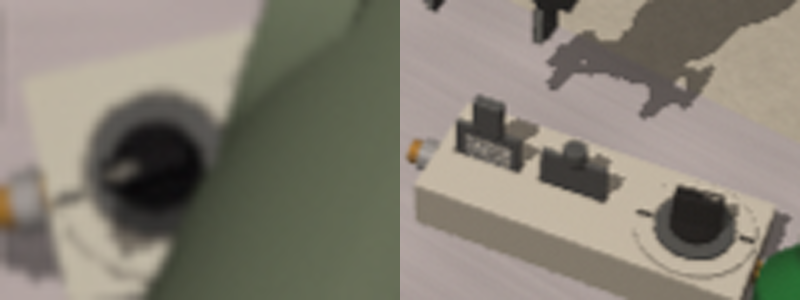

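Valve: the top panel suggests the dash (105,180)-(140,157) is possibly steeper than the marks. I'll check quantitatively with an overlay of the expected bar outline.

Run:
```python
from h import *
out=[]
for c,(x,y) in(("top",(181,192)),("scene",(297,240))):
    im=imaging.camera(c);k=14
    if c=="scene":x,y=296,238
    cr=im[y:y+28,x:x+28];cr=cv2.resize(cr,None,fx=k,fy=k,interpolation=cv2.INTER_CUBIC)
    cr=cv2.convertScaleAbs(cr,alpha=2.2,beta=0)
    b=cr.copy()
    for a,col in((-71.6,(0,0,255)),(-61.6,(0,255,0))):
        u=np.array([np.cos(np.radians(a)),np.sin(np.radians(a)),0]);v=np.array([-u[1],u[0],0])
        P=[proj(c,np.array([.530,.237,.094])+sx*.021*u+sy*.007*v) for sx,sy in((1,1),(1,-1),(-1,-1),(-1,1))]
        P=(((np.array(P)+.5)-[x,y])*k).astype(int);cv2.polylines(b,[P],True,col,1)
        P=[proj(c,np.array([.530,.237,.054])+sx*.05*u) for sx in(1,-1)]
        P=(((np.array(P)+.5)-[x,y])*k).astype(int)
        if col[2]:cv2.polylines(b,[P],True,(255,0,0),1)
    out.append(np.vstack([cr[:300],b[:300]])if 0 else np.hstack([cr,b]))
o=np.vstack(out);print(o.shape);cv2.imwrite("pics/x.png",cv2.resize(o,(600,600)))
```

```text
(784, 784, 3)
```

View pics/x.png

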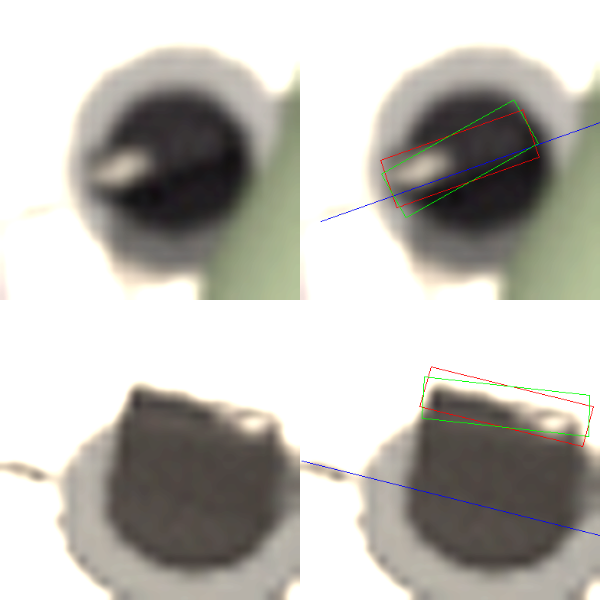

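Top: dash slope 20.7° vs expected 20.1°; scene about 3° off at most, so the valve sits on its marks. Now grasp the tab across its width (so the screen can be pivoted 30° about the jaw axis against the slot's edge, since the tool itself cannot tilt).

```bash
python3 -m jog '[[0,[0,0,0.2],0],[0,[0,0,0.4],0],[0,[0,0,0.565],0],[0,[0,0,0.565],0],[0,[0,0,0.565],0]]' 20
python3 -m jog '[[255,[0,0,0],0],[255,[0,0,0],0],[255,[0,0,0],0],[255,[0,0,0],0],[255,[0,0,0],0]]' 20
python3 -c "
from h import *
plan([.571,.05,.087],-77.5)"
```

```text
t: 8.85
tool_pos: [0.5727, 0.0503, 0.0885]
tool_rot: [0.994, 0.109, 0.001, 0.0]
ft_force: [-0.3, 0.1, 0.7]
opening: 0.0851
t: 9.48
tool_pos: [0.5723, 0.0507, 0.0876]
tool_rot: [0.994, 0.109, 0.0, -0.0]
ft_force: [-0.7, 1.6, 5.8]
opening: 0.0251
t 9.47 pos [0.5723 0.0507 0.0876] jaw -77.43 z [ 0.  0. -1.] j [-0.71  0.81  0.79  1.88 -0.79  0.81 -0.84] F [-0.7  1.6  5.8] open 0.0251
shift [-0.007  0.002  0.003] turn 0.0004 dist 0.002
```

```bash
python3 -m jog '[[255,[0,0,-0.06],0],[255,[0,0,-0.12],0],[255,[0,0,-0.175],0],[255,[0,0,-0.175],0],[255,[0,0,-0.175],0]]' 20
python3 -m jog '[[255,[-0.045,0,0.002],0],[255,[-0.09,0,0.005],0],[255,[-0.13,0,0.013],0],[255,[-0.171,0,0.024],0],[255,[-0.171,0,0.024],0]]' 20
python3 - <<'E'
from h import *
im=imaging.camera("scene");imaging.camera("top")
plan([.571,.05,.087],-77.5)
cv2.imwrite("pics/y.png",cv2.resize(im[160:280,220:380],(800,600),interpolation=2))
E
```

```text
t: 10.1
tool_pos: [0.572, 0.0507, 0.1221]
tool_rot: [0.994, 0.11, -0.0, -0.0]
ft_force: [-0.0, 0.0, -1.5]
opening: 0.0255
t: 10.72
tool_pos: [0.5379, 0.0429, 0.1174]
tool_rot: [0.994, 0.109, -0.0, -0.0]
ft_force: [-0.7, 0.3, -0.8]
opening: 0.0254
t 10.82 pos [0.5384 0.0431 0.1174] jaw -77.43 z [-0.001 -0.    -1.   ] j [-0.75  0.73  0.84  1.95 -0.75  0.81 -0.84] F [-0.9 -0.9 -1.3] open 0.0256
shift [0.167 0.002 0.152] turn 0.0004 dist 0.045
```

View pics/y.png

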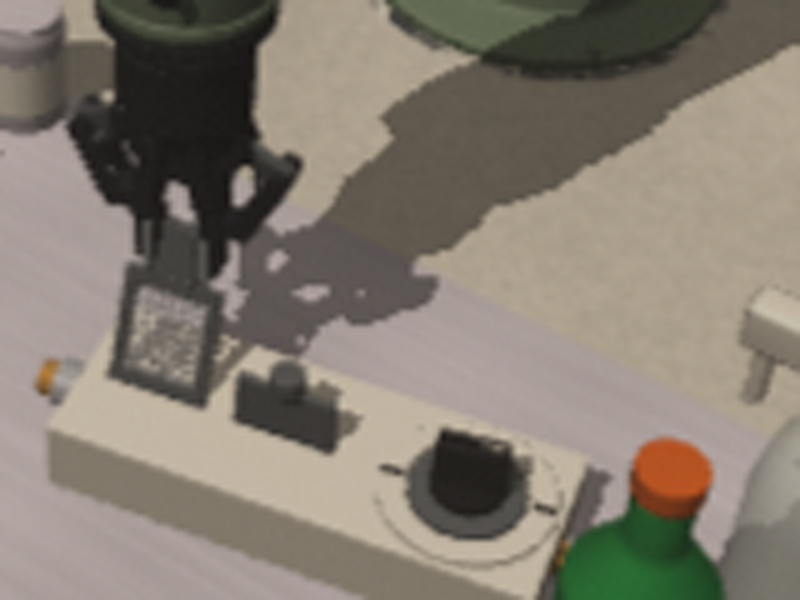

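The screen pivots about the slot's edge as planned (bottom still in the slot, tab between the fingers). Completing to 30° plus a bit, firm grip, then lift.

```bash
python3 -m jog '[[255,[-0.04,0,0.015],0],[255,[-0.082,0,0.035],0],[255,[-0.082,0,0.035],0],[255,[-0.082,0,0.035],0]]' 20
python3 -m jog '[[255,[0,0,0],0],[255,[0,0,0],0],[255,[0,0,0],0]]' 70
python3 -m jog '[[255,[0,0,-0.1],0],[255,[0,0,-0.3],0],[255,[0,0,-0.6],0],[255,[0,0,-0.75],0],[255,[0,0,-0.75],0]]' 70
python3 - <<'E'
from h import *
from workcell import finder
for c in("scene","top"):
    imaging.camera(c)
    for n in("screen","screen_center","camera_head"):
        print(c,n,[(np.round(x["location"],4).tolist(),round(x["confidence"],2)) for x in finder.spot_point(n,c)[:2]])
L=np.array([.6735,-.2440,.300])
for a in(183,184,180):
    h=np.array([np.cos(np.radians(a)),np.sin(np.radians(a)),0]);z=np.array([0,0,1])
    C=L+.15*(.866*h-.5*z); G=C+.0625*(.5*h+.866*z); T=G-z*.022
    print(a,"C",C,"TCP",T); plan(T,a-270)
E
```

```text
t: 11.32
tool_pos: [0.5225, 0.0395, 0.1104]
tool_rot: [0.994, 0.109, -0.0, -0.0]
ft_force: [-0.2, -0.1, -0.8]
opening: 0.0251
t: 11.7
tool_pos: [0.5226, 0.0395, 0.1105]
tool_rot: [0.994, 0.109, -0.0, 0.0]
ft_force: [-1.6, -0.7, -0.7]
opening: 0.0248
t: 12.32
tool_pos: [0.5236, 0.0394, 0.2634]
tool_rot: [0.994, 0.109, 0.002, -0.0]
ft_force: [0.1, 0.2, -0.7]
opening: 0.0249
scene screen [([0.5749, 0.0499, 0.1996], 0.92)]
scene screen_center [([0.5531, 0.0467, 0.2313], 0.58)]
scene camera_head [([0.6765, -0.2443, 0.3009], 0.62)]
top screen [([0.3785, -0.2086, 0.0016], 0.17)]
top screen_center []
top camera_head [([0.6725, -0.2454, 0.2993], 0.95)]
183 C [ 0.54377802 -0.25079844  0.225     ] TCP [ 0.51257085 -0.25243394  0.257125  ]
t 12.72 pos [0.5225 0.0393 0.2601] jaw -77.46 z [-0.001 -0.001 -1.   ] j [-0.92  0.54  1.06  1.86 -0.53  1.06 -1.  ] F [ 0.5 -0.1 -0.6] open 0.0249
shift [-0.365  1.413  0.016] turn 0.053 dist 0.292
184 C [ 0.54391643 -0.25306137  0.225     ] TCP [ 0.51274255 -0.25524126  0.257125  ]
t 12.72 pos [0.5225 0.0393 0.2601] jaw -77.46 z [-0.001 -0.001 -1.   ] j [-0.92  0.54  1.06  1.86 -0.53  1.06 -1.  ] F [ 0.5 -0.1 -0.6] open 0.0249
shift [-0.368  1.427  0.016] turn 0.0474 dist 0.295
180 C [ 0.5436 -0.244   0.225 ] TCP [ 0.51235  -0.244     0.257125]
t 12.72 pos [0.5225 0.0393 0.2601] jaw -77.46 z [-0.001 -0.001 -1.   ] j [-0.92  0.54  1.06  1.86 -0.53  1.06 -1.  ] F [ 0.5 -0.1 -0.6] open 0.0249
shift [-0.357  1.372  0.016] turn 0.0697 dist 0.284
```

```bash
python3 -m jog '[[255,[-0.05,0.15,0],0],[255,[-0.12,0.4,0],0],[255,[-0.19,0.65,0],0.02],[255,[-0.25,0.9,0],0.04],[255,[-0.26,1,0.01],0.048]]' 70
python3 -c "
from h import *
plan([.5127,-.2547,.2571],-86.2)"
```

```text
t: 13.35
tool_pos: [0.5147, -0.1702, 0.2585]
tool_rot: [0.999, 0.032, -0.0, 0.0]
ft_force: [0.5, 0.9, 0.1]
opening: 0.0252
t 13.35 pos [ 0.5147 -0.1702  0.2585] jaw -86.37 z [-0.    -0.001 -1.   ] j [-0.49  0.57  1.04  1.82 -0.55  1.08 -0.75] F [0.5 0.9 0.1] open 0.0252
shift [-0.037  0.421  0.008] turn -0.0009 dist 0.085
```

```bash
python3 -m jog '[[255,[-0.02,0.2,0],0],[255,[-0.03,0.36,0.008],0],[255,[-0.037,0.421,0.008],0],[255,[-0.037,0.421,0.008],0],[255,[-0.037,0.421,0.008],0]]' 70
python3 - <<'E'
from h import *
from workcell import finder
ims={}
plan([.5127,-.2547,.2571],-86.2)
for c in("scene","top"):
    ims[c]=imaging.camera(c)
    for n in("screen","screen_center","camera_head"):
        print(c,n,[(np.round(x["location"],4).tolist(),round(x["confidence"],2)) for x in finder.spot_point(n,c)[:2]])
# overlay of the wanted screen frame
a=np.radians(183.8);h=np.array([np.cos(a),np.sin(a),0]);up=np.array([0,0,1.])
X=.866*h-.5*up;Z=.5*h+.866*up;Y=np.cross(Z,X);C=np.array([.6735,-.244,.3])+.15*X
out=[]
for c,(x,y,w) in(("scene",(85,100,110)),("top",(310,100,110))):
    k=3.6
    cr=cv2.resize(ims[c][y:y+w,x:x+w],None,fx=k,fy=k,interpolation=2);b=cr.copy()
    P=[proj(c,C+sy*.03*Y+sz*.0375*Z) for sy,sz in((1,1),(1,-1),(-1,-1),(-1,1))]
    P=((np.array(P)+.5-[x,y])*k).astype(int);cv2.polylines(b,[P],True,(0,0,255),1)
    out.append(np.vstack([cr[:298],b[:298]]))
cv2.imwrite("pics/z.png",np.hstack(out))
cv2.imwrite("pics/scene_z.png",ims["scene"])
E
```

```text
t: 13.98
tool_pos: [0.5141, -0.2503, 0.2567]
tool_rot: [0.999, 0.035, -0.0, -0.0]
ft_force: [0.6, 1.0, -1.2]
opening: 0.0247
t 13.97 pos [ 0.5141 -0.2503  0.2567] jaw -86.02 z [-0.     0.001 -1.   ] j [-0.3   0.61  1.    1.75 -0.57  1.11 -0.62] F [ 0.6  1.  -1.2] open 0.0247
shift [-0.008  0.021 -0.002] turn 0.001 dist 0.005
scene screen [([0.5664, -0.2487, 0.1953], 0.64)]
scene screen_center [([0.5444, -0.2432, 0.2272], 0.69)]
scene camera_head [([0.674, -0.2409, 0.3007], 0.71)]
top screen [([0.5675, -0.2475, 0.1971], 0.61)]
top screen_center [([0.5468, -0.2494, 0.2272], 0.86), ([0.5292, 0.2348, 0.0889], 0.39)]
top camera_head [([0.6766, -0.2397, 0.2979], 0.59)]
```

View pics/z.png

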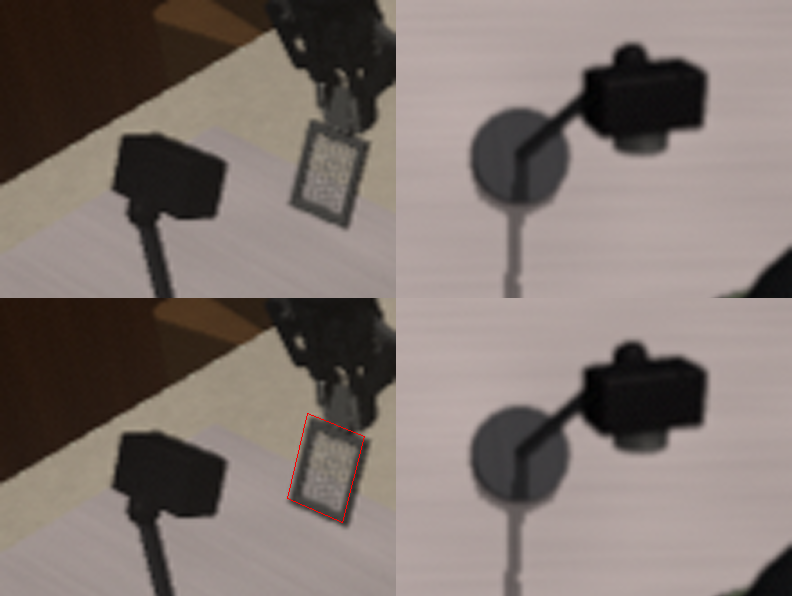

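Overlay (red = wanted frame) matches the real frame to about 1 px. Trim the remaining 5 mm and fit the screen's tilt numerically.

```bash
python3 -m jog '[[255,[-0.005,0.012,-0.002],0],[255,[-0.005,0.012,-0.002],0],[255,[-0.005,0.012,-0.002],0],[255,[-0.005,0.012,-0.002],0]]' 70
python3 - <<'E'
from h import *
im=imaging.camera("scene");tp=imaging.camera("top")
plan([.5127,-.2547,.2571],-86.2)
x,y,w=155,125,50;k=12
cv2.imwrite("pics/q.png",cv2.resize(im[y:y+45,x:x+w],None,fx=k,fy=k,interpolation=2))
E
```

```text
t: 14.88
tool_pos: [0.513, -0.254, 0.2573]
tool_rot: [0.999, 0.034, -0.0, 0.0]
ft_force: [-0.3, 0.4, -0.6]
opening: 0.0249
t 14.97 pos [ 0.513  -0.2539  0.2573] jaw -86.08 z [ 0.  0. -1.] j [-0.29  0.61  1.    1.74 -0.56  1.11 -0.61] F [-0.7 -0.8  0.2] open 0.0245
shift [-0.002  0.004  0.001] turn 0.0007 dist 0.001
```

View pics/q.png

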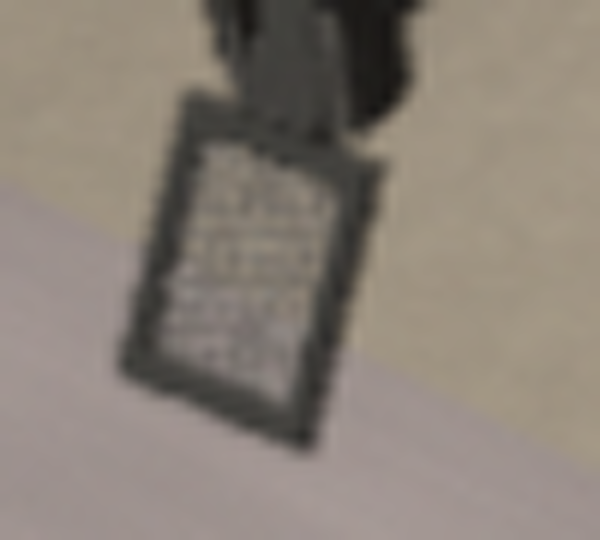

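Corners: TL (188,92), TR (386,160), BR (312,450), BL (118,372) in the 12x crop.

Run:
```python
from h import *
from scipy.optimize import least_squares
uv=np.array([(188,92),(386,160),(312,450),(118,372)])/12+[155,125]-.5
S=[(1,1),(-1,1),(-1,-1),(1,-1)]
def fr(yaw,t):
    a,t=np.radians(yaw),np.radians(t);h=np.array([np.cos(a),np.sin(a),0]);u=np.array([0,0,1.])
    X=np.cos(t)*h-np.sin(t)*u;Z=np.sin(t)*h+np.cos(t)*u;return X,np.cross(Z,X),Z
G0=np.array([.513,-.2539,.2573+.022])
def res(p,sg):
    X,Y,Z=fr(p[1],p[0]);C=G0+np.array([0,p[3],p[4]])-p[2]*Z
    pts=[proj("scene",C-.003*X+sg*sy*.03*Y+sz*.0375*Z) for sy,sz in S]
    return np.r_[(np.array(pts)-uv).ravel()/.4,(p[1]-183.95)/.5,(p[2]-.0625)/.003,p[3]/.002,p[4]/.002]
for sg in(1,-1):
    r=least_squares(res,[30,184,.0625,0,0],args=(sg,),x_scale=[1,1,.01,.001,.001])
    cov=np.linalg.inv(r.jac.T@r.jac);X,Y,Z=fr(r.x[1],r.x[0]);C=G0+[0,r.x[3],r.x[4]]-r.x[2]*Z
    print(sg,r.cost,np.round(r.x,4),"sd",np.round(np.sqrt(np.diag(cov)),4),"C",C)
```

```text
1 3.9143565657264414 [ 2.993660e+01  1.842593e+02  6.110000e-02  2.800000e-03 -5.000000e-04] sd [1.3031e+00 4.6720e-01 1.4000e-03 1.2000e-03 1.7000e-03] C [ 0.5434028  -0.24886817  0.22583177]
-1 3512.0966379054394 [ 2.212880e+01  1.748203e+02  6.180000e-02 -1.400000e-03 -4.000000e-03] sd [1.0486 0.464  0.0015 0.0012 0.0017] C [ 0.5361733  -0.25735653  0.21806023]
```

Tilt fit is 29.9±1.3°, centre within about 3 mm. One 2 mm trim, a last look at the valve, blank and bottles, then hand in.

```bash
python3 -m jog '[[255,[0,0.012,0],0],[255,[0,0.012,0],0],[255,[0,0.012,0],0],[255,[0,0.012,0],0]]' 70
python3 - <<'E'
from h import *
from workcell import finder
im=imaging.camera("scene");tp=imaging.camera("top")
plan([.513,-.256,.2573],-86.05)
for n in("blank","green_bottle","spray_bottle","tin"):
    for c in("scene","top"):print(c,n,[np.round(x["location"],3).tolist() for x in finder.spot_point(n,c)[:1]])
cv2.imwrite("pics/end.png",np.hstack([cv2.resize(tp[182:227,174:234],(400,300),interpolation=2),cv2.resize(im[190:280,225:345],(400,300),interpolation=2)]))
E
```

```text
t: 15.48
tool_pos: [0.5132, -0.2563, 0.2573]
tool_rot: [0.999, 0.034, 0.0, -0.0]
ft_force: [0.0, -0.1, -1.3]
opening: 0.0247
t 15.57 pos [ 0.5132 -0.2563  0.2573] jaw -86.08 z [-0. -0. -1.] j [-0.28  0.61  0.99  1.74 -0.57  1.11 -0.61] F [-0.4 -0.1 -1.1] open 0.0248
shift [-0.001 -0.002  0.   ] turn -0.0001 dist 0.0
scene blank [[0.558, 0.132, 0.012]]
top blank [[0.553, 0.129, 0.012]]
scene green_bottle [[0.606, 0.358, 0.0]]
top green_bottle [[0.602, 0.362, 0.002]]
scene spray_bottle [[0.565, -0.256, 0.195]]
top spray_bottle [[0.482, 0.405, 0.002]]
scene tin [[0.379, -0.205, -0.002]]
top tin [[0.38, -0.209, 0.003]]
```

View pics/end.png

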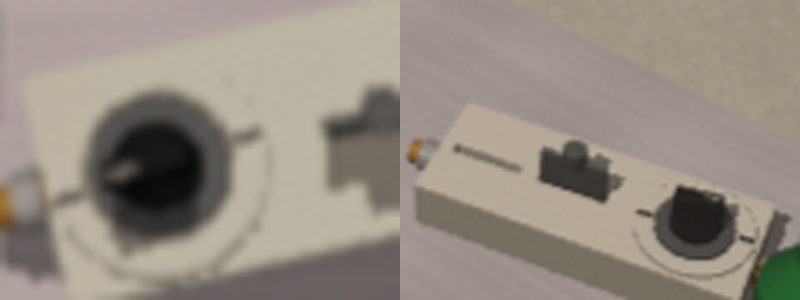

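The picture shows the bar and dash (about (108,178)-(145,158)) in line with the marks at (68,199) and (247,135). The end slot is empty and the blank is still in place.

```bash
python3 -c "
from workcell import order
print(order.finish_job())"
```

```text
the job is handed in; nothing more can be done
None
```

I turned the valve to its marks, pulled the mesh screen from its slot and handed the job in at about 15.6 s with the arm holding the screen up to the camera. `finish_job` gave no verdict.

- **Valve:** I turned the handle about 91° clockwise. In the top view the dash is within about 1° of the marks. The scene view suggested up to about 3° off, and I did not regrasp to settle that. Turning put about 22 N sideways on the wrist, because my valve centre was about 4 mm off.
- **Screen:** The jog command cannot tilt the tool. I gripped the tab across its width, pivoted the screen to about 30° against the slot's edge, raised the grip to 70 N and lifted it out.
- **Pose at the camera:**
  - **Tilt:** a fit to the frame's corners gave 29.9 ± 1.3°. The networks' points suggested 31 to 35°.
  - **Centre:** the fit put the mesh about 3 mm from the target sideways and within 1 mm in distance and height. I then trimmed about 2 mm sideways and did not refit.
  - **Lens:** the camera's position and heading come from the pictures, good to about 2–3 mm and 1–2°.
- **Other things:** Both views found the blank, green bottle and tin where they were, within the networks' few mm. The top view found the spray bottle in place, but the scene view reported the held screen in its stead.

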